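# Load a circuit board in its holder and scan its label

## Task

Log in the black board with the yellow transformer: set it in the holder, slide it sideways under the overhanging lip until it is fully home against the stop, and let go of it. Then take the stick scanner from its rest, point its beam at the middle of the board's barcode label from about 10 cm away, looking down on it at about 45 degrees with the scan line along the label's length, and hold it steady for a good second and a half. Put the scanner back in its rest as it was, and leave everything else on the bench where it is.

Things in the scene. Friction and masses are not known exactly. Their poses are not given: they have to be found in the camera images.
- transformer (a point): Centre of the yellow-taped transformer on the board to log; grip the board here. A block 36 mm (board x) by 32 mm (y), 36 mm tall, its centre 24 mm and its top 42 mm above the board's underside. Beside its x faces only parts under 2 mm tall; a row of parts up to 20 mm tall stands 30 mm away towards +y. Axes of the board: z up, +y to the leading edge.
- board_edge (a point): Middle of the board's leading (+y) edge, on its underside: 53 mm in +y from the transformer's centre and 24 mm below it. The board (loose, about 0.3 kg) is black on an aluminium plate, 100 mm (x) by 130 mm (y), 6 mm thick in all. It starts flat on the table, left or right of the holder. Axes as the board.
- label (a point): Middle of the white barcode label lying flat on the board's top face, 48 mm long (y) by 30 mm (x); 48 mm from the transformer's centre towards -y, 6 mm above the board's underside. Axes as the board: y along the label's length, z out of it (up).
- pocket (a point): Foot of the holder's end stop, middle of its width, at floor height (12 mm above the table). Axes of the holder: +y points level into the stop, z up. Above it a lip overhangs by 12 mm (y = -12 to 0), leaving 9 mm of height over the floor; the lip's top is 17 mm over the floor. When a board is home, flat on the floor and against the stop, its leading-edge point and axes coincide with these.
- holder: The fixed board holder: dark steel base 150 mm (x) by 240 mm (y), 12 mm thick, its top the floor; aluminium block with stop and lip at its +y end. Guides 5 mm tall, 106 mm apart inside, run from 50 mm before the stop up to it, with flared lead-ins from 67 mm before it; farther out the floor is bare. Origin at the centre of its underside, 90 mm in -y of the stop's face.
- scanner_mid (a point): Centre of the scanner (loose, 0.11 kg), a dark grey cordless stick 110 mm long (own x), 30 mm wide (y, flat parallel sides to grip), 24 mm thick (z), orange key on top, red window in its nose. Own axes: +x the aiming beam, out of the nose; y along its flat scan line; z out of the key side. Reads by itself when aimed and still. Starts in its rest, nose 45 degrees down, key side up.
- scanner_window (a point): Middle of the scanner's red window, 55 mm from the scanner's centre along its +x; the beam starts here and runs along +x. Axes as the scanner.
- rest_seat (a point): Where the scanner's centre lies when it is in its rest, 78 mm above the table. Axes of the rest: z up, +x the level heading of the nose (the seated scanner's beam is this +x tipped 45 degrees down).
- rest: The scanner's fixed rest, left or right of the holder: black base 150 (x) by 90 mm, 10 mm thick; grey sloped bed 22 mm wide with a toe ledge at the nose, cheeks 38 mm apart at the nose and 36 mm apart by the tail. The middle 60 mm of the scanner's length is free on both sides; it lifts straight up out and is lowered straight down in. Origin at the centre of its underside.
- spare_board: a green bystander circuit board, 70 x 90 mm, 30 mm tall, black finned heat sink, no label; not the one to log; leave alone. Origin at its underside
- solder_spool: a steel-grey spool of solder standing upright, 60 mm across, 50 mm tall; leave alone. Origin at its underside
- flux_bottle: a clear bottle with a red cap, 40 mm across, 105 mm tall; leave alone. Origin at its underside
- screwdriver: a red-handled screwdriver lying flat, 150 mm long; leave alone. Origin at its underside
- marker: a black marker pen with a blue cap lying flat, 113 mm long, 15 mm thick; leave alone. Origin at its underside
- tweezers: steel tweezers lying flat, 120 mm long, 6 mm tall; leave alone. Origin at its underside
- tip_cleaner: a round brass tip cleaner, 76 mm across, 48 mm tall; leave alone. Origin at its underside
Mind the look-alikes: they are no part of the job. Of the things that look like the part that bears transformer, the middle-sized one is meant.

How it is judged (in metres and radians):
On the way, in this order (a step that is already met when the one before it is completed fails the run):
1. the board lies flat in the holder, fully home under the lip, and is let go (y of board_edge in the frame of pocket between -0.004 and 0.003 m and x of board_edge in the frame of pocket between -0.007 and 0.007 m and z of board_edge in the frame of pocket between -0.003 and 0.003 m and angle between the y axis of label and the y axis of pocket, either way round below 0.06 rad and angle between label's own z axis and vertical below 0.04 rad and contact force between the fingers and board below 0.1 N), for 0.3 s.
2. scanner still (under 20 mm/s) for 1 s, window 50-150 mm from the label, beam within 10 mm of its middle (12 mm along it), under 1.0 rad off its normal, scan line within 0.4 rad of its length (x of label in the frame of scanner_window between 0.05 and 0.15 m and y of label in the frame of scanner_window between -0.012 and 0.012 m and z of label in the frame of scanner_window between -0.01 and 0.01 m and angle between the z axis of label and the x axis of scanner_window, either way round below 1 rad and angle between the y axis of label and the y axis of scanner_window, either way round below 0.4 rad and linear speed of scanner below 0.02 m/s and angular speed of scanner below 0.15 rad/s), for 1 s.
At the end, for the whole second after the job is handed in: Board flat in the holder, leading edge within 4 mm of the stop and 7 mm of the pocket's middle, in line within 0.06 rad; scanner back in its rest, nose down, its centre within 8 mm of the seat and scan line within 0.15 rad; both released and at rest (y of board_edge in the frame of pocket between -0.004 and 0.003 m and x of board_edge in the frame of pocket between -0.007 and 0.007 m and z of board_edge in the frame of pocket between -0.003 and 0.003 m and angle between the y axis of label and the y axis of pocket, either way round below 0.06 rad and angle between label's own z axis and vertical below 0.04 rad and distance between scanner_mid and rest_seat below 0.008 m and x of scanner_window in the frame of rest_seat between 0.032 and 0.046 m and angle between the y axis of scanner_window and the y axis of rest_seat, either way round below 0.15 rad and z of scanner_window in the frame of rest_seat below -0.03 m and linear speed of each of scanner, board below 0.02 m/s and contact force between the fingers and scanner below 0.1 N); the robot touches nothing.
It fails at once if another thing on the bench is moved by more than 30 mm (distance of any of spare_board, solder_spool, flux_bottle, screwdriver, marker, tweezers, tip_cleaner from where it was at the start of the episode above 0.03 m).
It also fails if it takes over 64 s, if anything falls off the work surface, if the arm or the gripper's body presses on something with over 40 N, if the wrist force passes 120 N, or if a joint passes its speed limit or range.

## Robot

A 7-joint arm with a two-finger parallel gripper is mounted at the origin on the work surface. World frame = base frame: x ahead of the robot, y to its left, z up, the work surface at z = 0. Lengths are in mm, angles in rad, forces in N, time in s.
With the tool pointing down it reaches from about 400 to 900 mm from the base axis. Payload 5.6 kg.
Tool frame: the origin (TCP) lies midway between the tips of the shut fingers; the grasp point (between the pads) lies 19 mm behind it; z points along the fingers, y is the line along which they close (so a half turn about z gives the same grasp; the last joint's range is limited). The gripper opens to 92 mm and grips with 3 to 60 N. Pads are 20 mm wide; open, the fingers measure 128 mm over their backs; the gripper's body (75 mm by 189 mm) begins 69 mm behind the grasp point.
Start: joints at [-0.043, 0.468, -0.012, 1.603, 0.006, 1.071, -0.056], TCP at [650.007, -0.044, 214.592] pointing down, gripper open.
Joint ranges: [-2.53, 2.53], [-0.31, 2.02], [-1.57, 1.55], [0.28, 2.44], [-1.29, 4.43], [0.15, 1.84], [-2.92, 2.92]. Speed limits (rad/s): [2.57, 2.57, 3.14, 3.14, 3.14, 3.14, 3.14].

## Interface

Orientations are given as a rotation vector (axis times angle).
In Python, from cell import robot, grip, kin, viewer gives the robot as it stands. Calls block until the motion is done:
- robot.movep(position, orientation): joint-space move of the TCP to a pose.
- robot.servo_line(position, feed=150, rotation=None): straight line of the TCP; rotation=None keeps the orientation; feed is the mean speed in mm/s.
- robot.goto_joints(angles): joint-space move.
- grip(opening, newtons=None): opening from 0.0 (shut) to 1.0 (fully open); newtons is the grip in N (None keeps the last); returns when the fingers have stopped.
- robot.hold(seconds).
- kin.ik(position, orientation): joint angles nearest the present ones, or None.
- robot.observe(): the state.
- viewer.read_camera(name): name is "scene" or "side" or "wrist"; returns the picture (384x512x3 uint8, red, green, blue); there is no depth.
- viewer.camera_info(name): a dict with "camera_matrix" (3x3 intrinsics, pixels), "k1" (the pictures are not rectified: a ray, as slopes to the right and down, at radius r is drawn at 1 + k1 r^2 times it, then the intrinsics apply), "R" (3x3) and "t" (3): a world point X has camera coordinates R X + t. Camera axes: x right, y down, z forward; pixel columns grow to the right and rows downward; lengths in mm; the calibration is good to about 2 mm. A picture is of the moment at which its call begins: read the wrist's pose just before it. camera_info takes no time and is no camera call; for the wrist camera it gives the pose at the moment of the call.
A pose or a line that the arm cannot do raises robot.IKError and nothing moves.
- robot.job_done(): hands the job in; it is judged then, once.
Trained networks look in the newest picture that a camera, given by its name, has taken for a name from the list of things; names that differ only in an ending like _2 or _b are one class to them, and where a whole thing is asked for, a point or a joint stands for the part that bears it (a point fixed in the world has none). Each returns a list of dicts, best first, with "confidence" (0 to 1); they miss things now and then, are a little off and sometimes report something else, mostly with a low value. They report only what shows in the picture. A call takes as long as a camera call. They do not tell look-alikes from the thing itself.
- viewer.silhouettes(name, camera): "mask" (384x512 bool, what is visible of it).
- viewer.pinpoint(name, camera): "at" ([x, y, z] in mm, in the coordinates of the camera as it stood for that picture, good to about 4 mm: a listed point, or the origin of a listed thing).
The state is a dict: "t": time; "joints": joint angles; "joint_velocities": joint speeds; "joint_torque": joint torques, N m; "tcp_pos": TCP position; "tcp_rot": TCP orientation; "contact_force": force on the tool from outside, world axes, zero at the start; "wrist_torque": the same for the moment, N m; "grip_width": opening from 0.0 (shut) to 1.0 (fully open); "grip_force": force on a finger pad.
Only numpy, scipy, OpenCV 4.12 (cv2) and the standard library are available. Lean on these libraries where they do the work, as an engineer would, in place of code of your own. Each camera call takes 0.05 s, during which the arm holds its last target. There are 200 camera calls.

## Working session

There is one attempt and no reset: what is moved stays moved. The work goes in short steps, each a Python script; the robot and the scene stay as the last script left them, time stands still between calls to the robot, and variables do not carry over. Pictures are saved under pics/ and viewed, at most 10 in all, crops included, and the job is handed in when it is done.

```bash
mkdir -p pics; ls; cat > h.py <<'E'
import numpy as np, cv2
from scipy.spatial.transform import Rotation as Rn
from cell import robot, grip, kin, viewer
def snap(cam,fn=None):
    info=viewer.camera_info(cam); im=viewer.read_camera(cam)
    if fn: cv2.imwrite(fn,im[:,:,::-1])
    return im,info
def toworld(p,info): return np.array(info["R"]).T@(np.array(p)-np.array(info["t"]))
def proj(X,info):
    c=np.array(info["R"])@np.array(X,float)+np.array(info["t"]); s=c[:2]/c[2]; s=s*(1+info["k1"]*(s@s))
    K=np.array(info["camera_matrix"]); return K[:2,:2]@s+K[:2,2]
def onplane(uv,info,z):
    K=np.array(info["camera_matrix"]); d=np.linalg.solve(K[:2,:2],np.array(uv,float)-K[:2,2]); s=d.copy()
    for _ in range(20): s=d/(1+info["k1"]*(s@s))
    R=np.array(info["R"]); o=-R.T@np.array(info["t"]); r=R.T@np.array([s[0],s[1],1]); return o+r*(z-o[2])/r[2]
E
python3 - <<'E'
from h import *
a,i=snap("scene"); b,j=snap("side")
cv2.imwrite("pics/a.png",np.vstack([np.hstack([a,b])])[:,:,::-1][:, :] if 0 else cv2.resize(a,(800,600))[:,:,::-1])
cv2.imwrite("pics/b.png",cv2.resize(b,(800,600))[:,:,::-1])
for cam,inf in(("scene",i),("side",j)):
    for n in ["transformer","board_edge","label","pocket","holder","scanner_mid","scanner_window","rest_seat","rest","spare_board","solder_spool","flux_bottle","screwdriver","marker","tweezers","tip_cleaner"]:
        for d in viewer.pinpoint(n,cam):
            w=toworld(d["at"],inf); print(cam,n,round(d["confidence"],2),w.round(0),proj(w,inf).round(0))
print(robot.observe()["t"])
E
```

```text
pics
scene transformer 0.94 [ 479. -335.   26.] [179. 252.]
scene transformer 0.8 [ 295. -427.   37.] [107. 238.]
scene transformer 0.71 [ 487. -522.   20.] [126. 302.]
scene board_edge 0.93 [ 482. -280.   -1.] [195. 247.]
scene board_edge 0.93 [ 361. -404.   -0.] [132. 253.]
scene board_edge 0.83 [ 462. -554.    2.] [110. 309.]
scene label 0.84 [ 508. -500.   10.] [139. 303.]
scene label 0.69 [ 486. -384.    2.] [168. 271.]
scene label 0.59 [ 233. -457.    8.] [ 88. 241.]
scene pocket 0.57 [597.  76.  14.] [300. 194.]
scene holder 0.83 [575. -11.   1.] [278. 209.]
scene holder 0.62 [771.   8.   2.] [337. 234.]
scene scanner_mid 0.53 [550. 344.  79.] [331. 136.]
scene scanner_window 0.62 [ 485. -384.    5.] [168. 270.]
scene scanner_window 0.54 [583. 350.  44.] [339. 147.]
scene rest_seat 0.79 [551. 345.  78.] [332. 136.]
scene rest_seat 0.63 [ 725. -251.   -1.] [271. 285.]
scene rest 0.55 [543. 344.   0.] [327. 153.]
scene spare_board 0.89 [393. 102.  -1.] [254. 170.]
scene spare_board 0.6 [689. 368.   1.] [367. 165.]
scene solder_spool 0.93 [722. 254.   3.] [360. 184.]
scene solder
[... 1113 characters left out ...]
r_window 0.26 [ 480. -331.   25.] [311. 164.]
side rest_seat 0.73 [552. 342.  82.] [185. 266.]
side rest 0.84 [541. 339.   3.] [191. 279.]
side spare_board 0.62 [394. 103.   2.] [268. 252.]
side spare_board 0.53 [575. -12.  -3.] [246. 208.]
side spare_board 0.35 [684. 368.  -1.] [154. 264.]
side solder_spool 0.73 [722. 254.  -1.] [169. 236.]
side solder_spool 0.49 [541. 338.   1.] [191. 279.]
side flux_bottle 0.56 [ 725. -256.   -0.] [251. 154.]
side screwdriver 0.58 [546. 340.  78.] [187. 267.]
side marker 0.47 [ 665. -362.    1.] [277. 146.]
side tweezers 0.64 [772.  13.  -1.] [202. 188.]
side tweezers 0.62 [540. 342.  -1.] [191. 281.]
side tip_cleaner 0.62 [684. 368.   0.] [154. 264.]
1.7
```

```bash
python3 - <<'E'
import cv2
a=cv2.imread("pics/a.png"); cv2.imwrite("pics/c.png",cv2.resize(a[330:510,80:340],None,fx=3,fy=3,interpolation=cv2.INTER_CUBIC))
E
```

```text
(no output)
```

View pics/a.png

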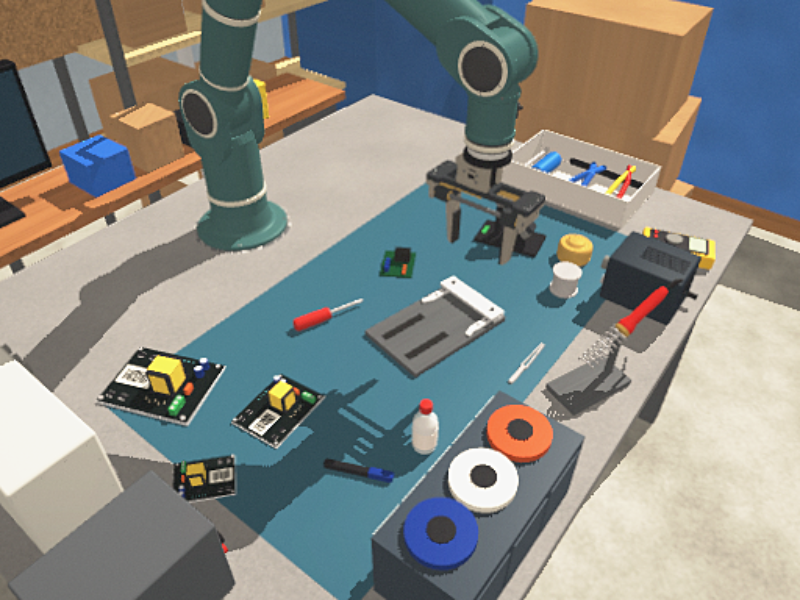

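View pics/c.png

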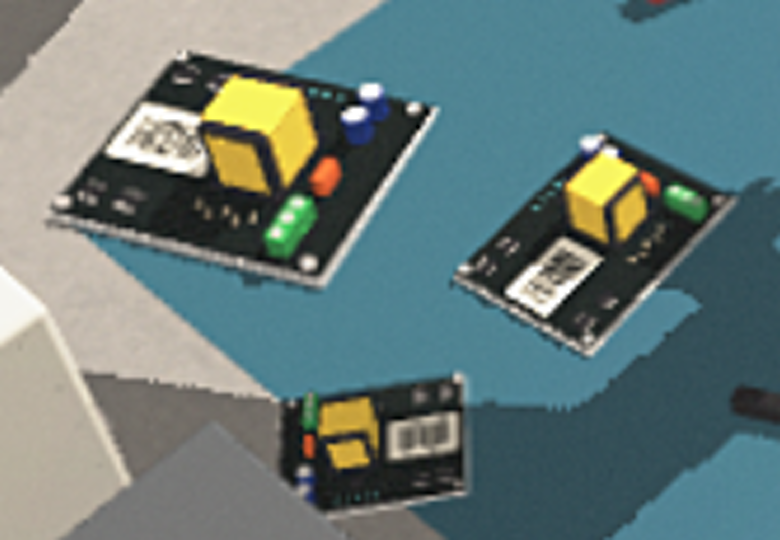

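The candidates are at scene pixels (107,238) large, (179,252) middle and (126,302) small. The middle one fits: its transformer-to-edge distance is about 53 mm and transformer z about 24, where the others give about 70 and 40 mm. The crop confirms three sizes. Next are wrist close-ups of the board, holder and rest.

```bash
cat >> h.py <<'E'
def down(yaw):
    "tool z down, tool y along world direction yaw (mod pi), nearest wrist"
    y=np.array([np.cos(yaw),np.sin(yaw),0]); z=np.array([0,0,-1.]); return Rn.from_matrix(np.c_[np.cross(y,z),y,z]).as_rotvec()
def downopt(yaw,pos):
    c=[]
    for k in(0,np.pi):
        q=kin.ik(list(pos),list(down(yaw+k)))
        if q is not None: c.append((abs(q[6]),yaw+k))
    return down(min(c)[1])
def look(target,yaw,h,fn,names):
    o=robot.observe(); i=viewer.camera_info("wrist"); R=np.array(i["R"]); T=Rn.from_rotvec(o["tcp_rot"]).as_matrix()
    cp=-R.T@i["t"]; ct=T.T@(cp-o["tcp_pos"]); ax=T.T@R[2]
    pos=np.array([target[0],target[1],h]); r=downopt(yaw,pos); T2=Rn.from_rotvec(r).as_matrix()
    c0=T2@ct; a=T2@ax; s=(target[2]-h-c0[2])/a[2]; off=c0+a*s
    pos[:2]-=off[:2]; print("cam in tool",ct.round(0),ax.round(2),"tcp",pos.round(0))
    robot.movep(list(pos),list(r)); robot.hold(0.2)
    im,i=snap("wrist",fn); out={}
    for n in names:
        for d in viewer.pinpoint(n,"wrist"):
            w=toworld(d["at"],i); out.setdefault(n,[]).append(w); print(n,round(d["confidence"],2),w.round(1),proj(w,i).round(0))
    return im,i,out
E
python3 - <<'E'
from h import *
look([585,20,12],-.25,300,"pics/w1.png",["pocket","holder"])
look([565,345,60],.23+np.pi/2,330,"pics/w2.png",["scanner_mid","scanner_window","rest_seat","rest"])
look([482,-345,10],0.05,260,"pics/w3.png",["transformer","board_edge","label"])
print(robot.observe()["t"])
cv2.imwrite("pics/w12.png",np.hstack([cv2.resize(cv2.imread(f"pics/w{k}.png"),(400,300)) for k in(1,2)]))
E
```

```text
Traceback (most recent call last):
  File "h.py", line 30, in look
    pos[:2]-=off[:2]; print("cam in tool",ct.round(0),ax.round(2),"tcp",pos.round(0))
    ^^^^^^^^^^^^^^^^
numpy._core._exceptions._UFuncOutputCastingError: Cannot cast ufunc 'subtract' output from dtype('float64') to dtype('int64') with casting rule 'same_kind'
```

```bash
sed -i 's/target\[1\],h\])/target[1],h],float)/' h.py
python3 - <<'E'
from h import *
look([585,20,12],-.25,300,"pics/w1.png",["pocket","holder"])
look([565,345,60],.23+np.pi/2,330,"pics/w2.png",["scanner_mid","scanner_window","rest_seat","rest"])
look([482,-345,10],0.05,260,"pics/w3.png",["transformer","board_edge","label"])
print(robot.observe()["t"])
cv2.imwrite("pics/w123.png",np.vstack([np.hstack([cv2.resize(cv2.imread(f"pics/w{k}.png"),(400,300)) for k in(1,2)]),np.hstack([cv2.resize(cv2.imread(f"pics/w3.png"),(400,300)),np.zeros((300,400,3),np.uint8)])]))
E
```

```text
cam in tool [  78.   -0. -170.] [-0.27  0.    0.96] tcp [598.  71. 300.]
pocket 0.63 [600.1  77.8  12.8] [257. 147.]
holder 0.65 [ 5.769e+02 -1.210e+01 -5.000e-01] [257. 200.]
cam in tool [  78.   -0. -170.] [-0.27  0.    0.96] tcp [519. 334. 330.]
scanner_mid 0.82 [549.7 344.8  78.6] [259. 177.]
scanner_window 0.61 [588.5 350.5  39.2] [257. 194.]
rest_seat 0.73 [549.1 345.7  75.9] [260. 177.]
rest_seat 0.6 [392.1 104.    1.3] [131.  36.]
rest 0.87 [539.5 342.2   1.4] [259. 160.]
cam in tool [  77.    1. -170.] [-0.27 -0.    0.96] tcp [ 479. -302.  260.]
transformer 0.97 [ 488.  -525.6   16. ] [254. 292.]
transformer 0.84 [ 296.1 -429.7   30.6] [130. 238.]
board_edge 0.85 [ 4.814e+02 -2.807e+02 -1.000e-01] [258. 142.]
board_edge 0.77 [ 461.9 -556.8    2. ] [238. 302.]
board_edge 0.64 [ 3.650e+02 -4.038e+02 -3.000e-01] [180. 216.]
label 0.92 [ 517.7 -498.2    6.1] [273. 275.]
label 0.65 [ 232.2 -456.1    7.4] [ 97. 244.]
7.075
```

View pics/w123.png

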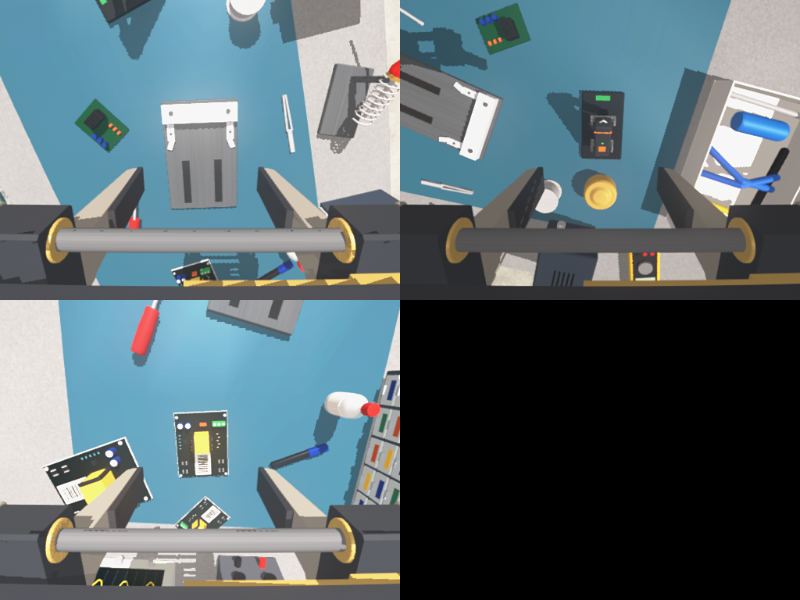

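```bash
cat > m.py <<'E'
from h import *
def infoat(pos,rot): # wrist cam info is for current pose; transform from tool-frame constant
    o=robot.observe(); i=viewer.camera_info("wrist"); R=np.array(i["R"]); T=Rn.from_rotvec(o["tcp_rot"]).as_matrix()
    ct=T.T@(-R.T@i["t"]-o["tcp_pos"]); Rt=R@T
    T2=Rn.from_rotvec(rot).as_matrix(); R2=Rt@T2.T; c=np.array(pos)+T2@ct
    return dict(i,R=R2,t=-R2@c)
def comp(im,seed,smax=90):
    hsv=cv2.cvtColor(im,cv2.COLOR_RGB2HSV); m=((hsv[:,:,1]<smax)).astype(np.uint8)
    m=cv2.morphologyEx(m,cv2.MORPH_OPEN,np.ones((3,3)))
    n,l=cv2.connectedComponents(m); return l==l[seed[1],seed[0]]
def rows_lr(m,rows): return [(r,*(np.where(m[r])[0][[0,-1]])) for r in rows if m[r].any()]
def line(P): # fit x = a*y+b robust
    P=np.array(P); k=np.ones(len(P),bool)
    for _ in range(5):
        c=np.polyfit(P[k,1],P[k,0],1); e=np.polyval(c,P[:,1])-P[:,0]; k=abs(e)<max(1.5,1.5*np.std(e[k]))
    return c,np.std(e[k]),k.sum()
E
python3 - <<'E'
from m import *
p=[0,0]
# board: network mask + rectangle
i=viewer.camera_info("wrist")
im=cv2.imread("pics/w3.png")[:,:,::-1]
for d in viewer.silhouettes("transformer","wrist"):
    m=d["mask"]; ys,xs=np.where(m); print("mask",round(d["confidence"],2),m.sum(),xs.min(),xs.max(),ys.min(),ys.max())
    if abs(xs.mean()-257)<30 and ys.mean()<220:
        c=max(cv2.findContours(m.astype(np.uint8),cv2.RETR_EXTERNAL,cv2.CHAIN_APPROX_NONE)[0],key=cv2.contourArea)[:,0]
        W=np.array([onplane(u,i,6)[:2] for u in c],np.float32); print("board rect",cv2.minAreaRect(W))
# label : white comp
g=im.min(2)>150; n,l,st,ce=cv2.connectedComponentsWithStats(cv2.morphologyEx(g.astype(np.uint8),cv2.MORPH_CLOSE,np.ones((5,5))))
for k in range(1,n):
    if st[k,4]>60 and abs(ce[k][0]-257)<40 and ce[k][1]<240: print("white",ce[k],st[k],onplane(ce[k],i,6))
y=cv2.inRange(cv2.cvtColor(im,cv2.COLOR_RGB2HSV),(20,120,100),(35,255,255))
y[:, :220]=0;y[:,300:]=0;y[240:]=0
r=np.where(y.any(1))[0]; print("yellow",r.min(),r.max(),[ (a,np.where(y[a])[0][[0,-1]]) for a in (r.min()+2,r.min()+10)])
# holder: rebuild pose of w1
E
```

```text
mask 0.83 1706 225 293 252 292
mask 0.82 5499 222 292 141 226
board rect ((485.517822265625, -346.9141540527344), (101.21772766113281, 131.21722412109375), 5.55757474899292)
white [258.97580645 163.60967742] [221 141  72  83 620] [ 484.2555897  -312.69314134    6.        ]
white [259.44833625 209.6357268 ] [249 196  22  28 571] [ 488.75451524 -384.94392675    6.        ]
yellow 168 196 [(np.int64(170), array([248, 266])), (np.int64(178), array([248, 267]))]
```

```bash
python3 - <<'E'
from m import *
def pose(target,yaw,h,k):
    ct=np.array([77.7,0.,-170]);o=robot.observe(); i=viewer.camera_info("wrist"); R=np.array(i["R"]); T=Rn.from_rotvec(o["tcp_rot"]).as_matrix()
    ct=T.T@(-R.T@i["t"]-o["tcp_pos"]); ax=T.T@R[2]; r=down(yaw+k); T2=Rn.from_rotvec(r).as_matrix()
    c0=T2@ct;a=T2@ax; off=c0+a*(target[2]-h-c0[2])/a[2]; return np.array([target[0]-off[0],target[1]-off[1],h]),r
im=cv2.imread("pics/w1.png")[:,:,::-1]
for k in(0,np.pi):
    pos,r=pose([585,20,12],-.25,300,k); i=infoat(pos,r); print(pos.round(1),proj([600,78,12.8],i).round())
    if abs(proj([600,78,12.8],i)[1]-147)<10: break
m=comp(im,(257,220))
q=rows_lr(m,range(205,258,2)); print(q[::6])
L=[onplane((a-.5,r_),i,12)[:2] for r_,a,b in q]; Rr=[onplane((b+.5,r_),i,12)[:2] for r_,a,b in q]
for P in(L,Rr):
    c,s,n=line(P); print("edge dx/dy",c[0],"x at y=-60",np.polyval(c,-60),s,n)
B=[]
for c_ in range(235,290,3):
    rr=np.where(m[:,c_])[0]; B.append(onplane((c_,rr[-1]+.5),i,12)[:2][::-1])
c,s,n=line(B); print("bottom dy/dx",c[0],"y at x=555",np.polyval(c,555),s,n, B[0][::-1],B[-1][::-1])
F=[]
for c_ in range(225,285,3):
    rr=np.where(m[:,c_])[0]; F.append(onplane((c_,rr[0]-.5),i,0)[:2][::-1])
c,s,n=line(F); print("top",c,s,n,F[0][::-1],F[-1][::-1])
# white block front (lip) edge: lip top z=29
g=im.min(2)>205; print([ (c_,np.where(g[110:200,c_])[0][[0,-1]]+110) for c_ in range(235,285,8) if g[110:200,c_].any()])
cv2.imwrite("pics/w1z.png",cv2.resize(im[110:280,190:320],None,fx=4.5,fy=3.5,interpolation=cv2.INTER_NEAREST)[:,:,::-1])
E
```

```text
[597.8  71.  300. ] [256. 148.]
[(205, np.int64(213), np.int64(303)), (217, np.int64(214), np.int64(303)), (229, np.int64(215), np.int64(303)), (241, np.int64(216), np.int64(303)), (253, np.int64(217), np.int64(303))]
edge dx/dy 0.21094463861761706 x at y=-60 491.9927497366663 0.5065813324070466 27
edge dx/dy 0.20823101092097335 x at y=-60 646.6224237701023 0.0048656002898226315 27
bottom dy/dx -0.21423061557540754 y at x=555 -127.14571365658976 0.7012468695613335 19 [ 510.45848337 -118.77426811] [ 604.05080449 -138.68501658]
top [-2.06225491e-01  2.35134080e+02] 0.5477368461283276 19 [559.42810293 119.87484853] [647.4928796  100.53035368]
[(235, array([133, 157])), (243, array([133, 157])), (251, array([132, 156])), (259, array([132, 156])), (267, array([131, 156])), (275, array([131, 155])), (283, array([131, 155]))]
```

View pics/w1z.png

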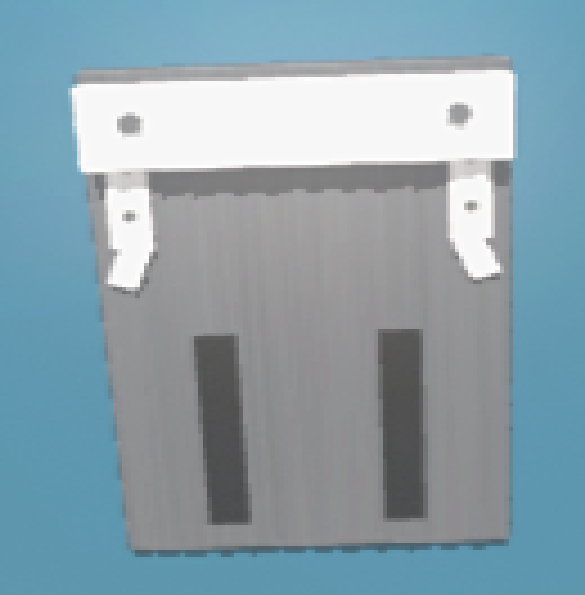

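The picture shows the holder with base corners at about (216,265) and (303,262) in the full frame, and a white stop block at rows 131–157. The line fits give width 151 mm, length about 243 mm and yaw −0.207, which match the given sizes. The stop comes out at about (598.5, 78.7). Now the grasp.

```bash
cat >> h.py <<'E'
TH=-0.2066; HX=np.array([np.cos(TH),np.sin(TH),0]); HY=np.array([-np.sin(TH),np.cos(TH),0]); STOP=np.array([598.5,78.7,12.])
def st(msg=""):
    o=robot.observe(); print(msg,"t",round(o["t"],2),"tcp",np.round(o["tcp_pos"],1),"F",np.round(o["contact_force"],1),"grip",round(o["grip_width"],3),round(o["grip_force"],1)); return o
E
python3 - <<'E'
from h import *
p=np.array([484.2,-334.9,100.]); r=list(downopt(0.097,p))
robot.movep(list(p),r); st()
robot.servo_line([p[0],p[1],12.],feed=90); st("down")
grip(0.0,30); st("gripped")
robot.servo_line([p[0],p[1],70.],feed=100); st("up")
a,i=snap("side"); cv2.imwrite("pics/g.png",a[:,:,::-1])
for d in viewer.pinpoint("label","side")+viewer.pinpoint("board_edge","side"): print(round(d["confidence"],2),toworld(d["at"],i).round(0))
E
```

```text
t 7.82 tcp [ 485.  -335.2  100.9] F [0.1 0.6 0.2] grip 0.998 0.0
down t 8.94 tcp [ 484.6 -335.2   12.5] F [-0.8  1.2 -0.5] grip 0.996 0.0
gripped t 9.82 tcp [ 484.1 -334.9   12. ] F [-0.3  0.1 -0. ] grip 0.39 30.0
up t 10.56 tcp [ 483.9 -334.6   69.7] F [ 0.3 -0.5 -3.1] grip 0.389 30.0
0.91 [ 488. -385.   64.]
0.68 [537. 340.   1.]
0.62 [ 225. -457.    4.]
0.59 [ 514. -499.    7.]
0.46 [773.  12.  -0.]
0.78 [ 361. -401.   -3.]
0.56 [ 475. -286.   55.]
0.39 [ 460. -554.   -2.]
```

```bash
python3 - <<'E'
from h import *
p=STOP-(53+76)*HY; r=list(downopt(TH,[p[0],p[1],80]))
robot.movep([p[0],p[1],80.],r); st()
robot.servo_line([p[0],p[1],28.],feed=80); st("down")
for z in np.arange(27,21,-1.):
    robot.servo_line([p[0],p[1],z],feed=40); o=st(f"{z}")
    if o["contact_force"][2]>1.5: break
im,i=snap("wrist","pics/s.png")
cv2.imwrite("pics/sz.png",cv2.resize(im,(800,600))[:,:,::-1])
for n in("pocket","board_edge"):
  for d in viewer.pinpoint(n,"wrist"):
    w=toworld(d["at"],i);print(n,round(d["confidence"],2),w.round(1),"holder frame",np.round([(w-STOP)@HX,(w-STOP)@HY],1))
E
```

```text
t 11.86 tcp [571.8 -49.3  79.9] F [-0.2 -1.1 -2.7] grip 0.393 30.0
down t 12.66 tcp [572.3 -47.6  28.1] F [ 0.3 -0.6 -2. ] grip 0.39 30.0
27.0 t 12.91 tcp [572.3 -47.5  27.4] F [-0.3  0.7 -2.7] grip 0.391 30.0
26.0 t 13.16 tcp [572.1 -47.5  26.1] F [ 0.6 -0.3 -2.9] grip 0.389 30.0
25.0 t 13.41 tcp [572.  -47.5  24.9] F [-0.4 -0.1 -2.8] grip 0.384 30.0
24.0 t 13.66 tcp [572.1 -47.5  24. ] F [ 0.4  0.5 -2.2] grip 0.393 30.0
23.0 t 13.91 tcp [572.  -47.6  23.9] F [-2.8  0.7  6. ] grip 0.389 30.0
pocket 0.9 [598.2  77.5  13.7] holder frame [-0.1 -1.2]
board_edge 0.65 [586.7   4.6   9. ] holder frame [  3.7 -74.9]
```

View pics/sz.png

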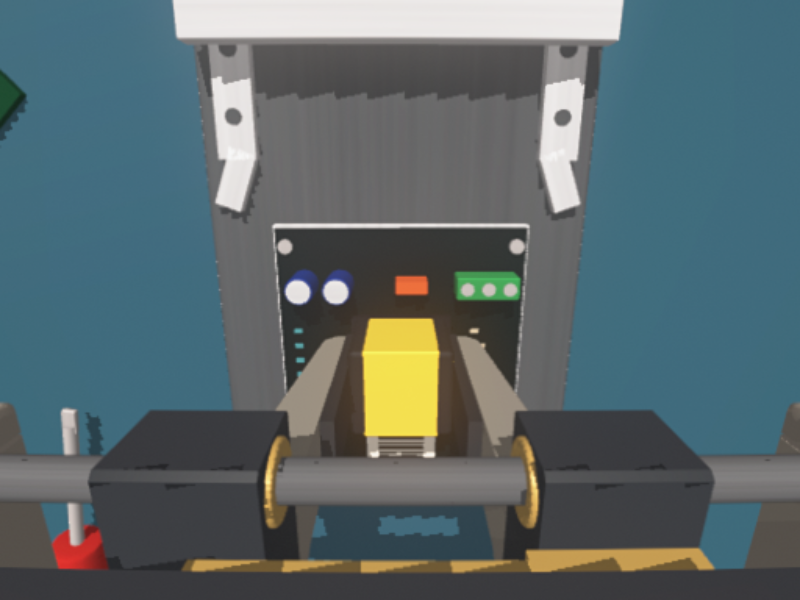

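The board sits flat on the floor, leading edge level at row 226, columns 274–528. The guide mouths are centred near column 398, so it is about 1 mm too far to +x. I'll correct that and slide it in.

```bash
python3 - <<'E'
from h import *
p0=STOP-(53+76)*HY-0.8*HX; p0[2]=24.4
robot.servo_line(list(p0),feed=20); st("lift")
robot.servo_line(list(p0+40*HY),feed=60); st("40")
robot.servo_line(list(p0+68*HY),feed=50); st("68")
d=68; 
while d<86:
    d+=1.5; robot.servo_line(list(p0+d*HY),feed=30); o=robot.observe(); f=np.array(o["contact_force"]); print(d,(f@HX).round(1),(f@HY).round(1),f[2].round(1),((o["tcp_pos"]-p0)@HY).round(1))
    if f@HY<-10: break
st()
im,i=snap("wrist","pics/s2.png"); cv2.imwrite("pics/s2z.png",cv2.resize(im,(800,600))[:,:,::-1])
E
```

```text
lift t 14.31 tcp [571.2 -47.4  24.3] F [-0.1  0.5 -2.3] grip 0.391 30.0
40 t 15.12 tcp [579.4  -8.6  24.4] F [-1.5 -0.7 -2.2] grip 0.388 30.0
68 t 15.83 tcp [585.1  19.1  24.3] F [-0.9 -0.1 -2.3] grip 0.39 30.0
69.5 -0.4 0.1 -4.0 69.3
71.0 -0.3 -0.5 -2.9 71.1
72.5 0.7 0.8 -2.6 72.7
74.0 0.7 -0.3 -3.3 74.2
75.5 -0.2 -3.2 -1.2 74.6
77.0 0.3 -6.0 -0.7 74.8
78.5 -1.6 -9.0 1.3 74.8
80.0 -1.9 -11.6 2.6 74.9
 t 17.83 tcp [586.6  25.9  24.5] F [ -4.2 -11.    2.6] grip 0.389 30.0
```

View pics/s2z.png

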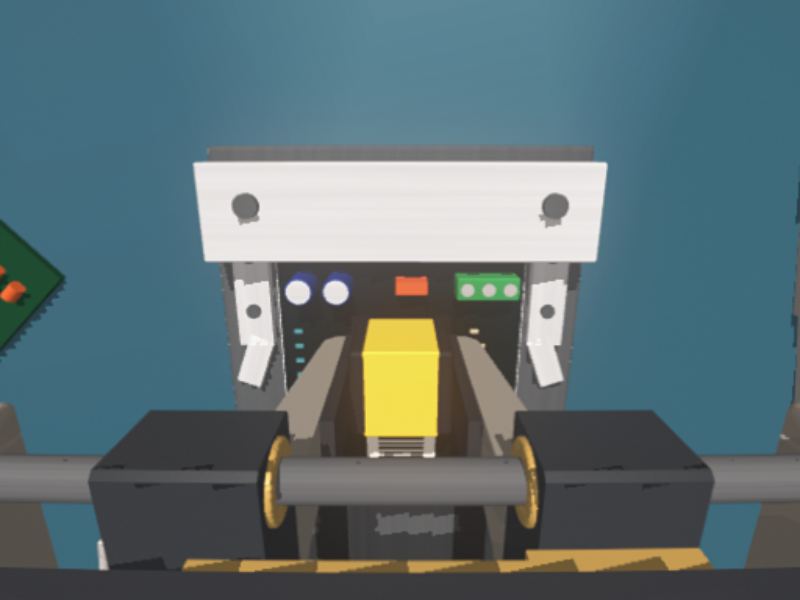

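The board is under the lip at row 262 and between the guides, and the force has risen at a fixed position, so it is home. Now release and check.

```bash
python3 - <<'E'
from m import *
p0=STOP-(53+76)*HY-0.8*HX; p0[2]=24.0
robot.servo_line(list(p0+75.3*HY),feed=20); st("relax")
grip(1.0); robot.hold(0.2); st("open")
p=p0+75*HY; robot.servo_line([p[0],p[1],110.],feed=120); st("up")
im,i,o=look([575,-5,15],TH,240,"pics/w4.png",["label","board_edge","transformer","pocket"])
for n,l in o.items():
    for w in l: print(n,np.round([(w-STOP)@HX,(w-STOP)@HY,w[2]-12],1))
for d in viewer.silhouettes("transformer","wrist"):
    m=d["mask"]; ys,xs=np.where(m)
    if m.sum()<3000 or abs(xs.mean()-257)>40: continue
    q=rows_lr(m,range(ys.max()-50,ys.max()-6,3))
    for k in(1,2): print("edge slope (tool yaw ref)",line([onplane((t[k],t[0]),i,18)[:2] for t in q])[0], "ref",-np.tan(TH))
    b=np.median([np.where(m[:,c])[0][-1] for c in range(235,280,4)]); w=onplane((257,b+.5),i,18); print("rear edge holder y",(w-STOP)@HY,"exp -130")
cv2.imwrite("pics/w4z.png",cv2.resize(im,(800,600))[:,:,::-1]); st()
E
```

```text
relax t 18.27 tcp [586.7  25.7  24.1] F [-1.5 -5.4 -0.9] grip 0.388 30.0
open t 19.4 tcp [586.7  26.3  24. ] F [ 0.2 -0.6  0.1] grip 1.001 0.0
up t 20.27 tcp [586.1  26.1 109.4] F [ 0.7 -0.1 -0.7] grip 0.997 0.0
cam in tool [  78.   -0. -170.] [-0.27  0.    0.96] tcp [582.  29. 240.]
label 0.82 [578.1 -18.7  20.5] [262. 194.]
transformer 0.82 [583.7  24.1  30.5] [260. 166.]
pocket 0.93 [598.2  80.   12. ] [262. 120.]
label [ -0.  -99.5   8.5]
transformer [ -3.3 -56.5  18.5]
pocket [-0.6  1.2 -0. ]
edge slope (tool yaw ref) [2.15256899e-01 5.30757489e+02] ref 0.20959054371723254
edge slope (tool yaw ref) [1.78502776e-01 6.31507765e+02] ref 0.20959054371723254
rear edge holder y -130.37475290959404 exp -130
 t 21.35 tcp [581.9  28.8 239.6] F [ 0.6  0.3 -0.1] grip 1.0 0.0
```

View pics/w4z.png

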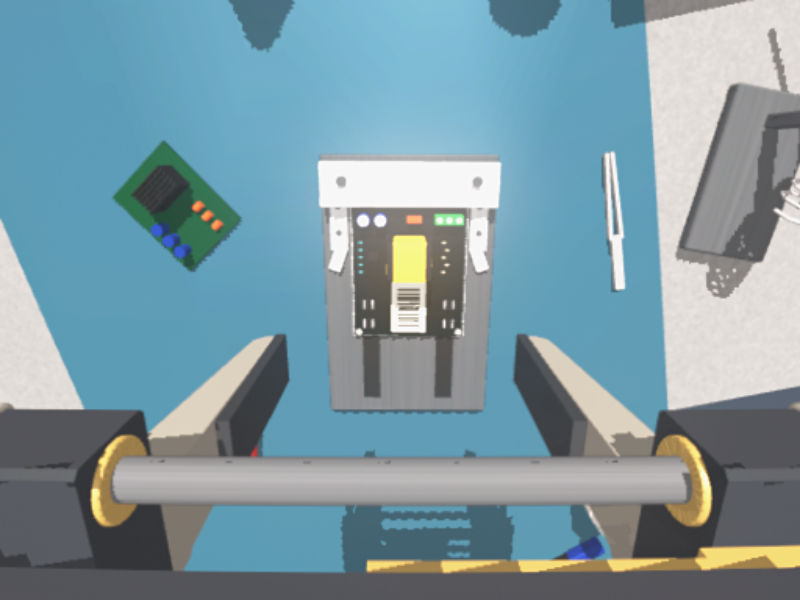

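The board is home: its rear edge measures −130.4 mm from the stop, and the lip and guides are at (410,180). Next is a close look at the rest.

```bash
python3 - <<'E'
from m import *
im,i,o=look([553,345,60],.235+np.pi/2,260,"pics/w5.png",["scanner_mid","scanner_window","rest_seat","rest"])
hsv=cv2.cvtColor(im,cv2.COLOR_RGB2HSV)
for nm in("rest","scanner_mid"):
  for d in viewer.silhouettes(nm,"wrist"):
    m=d["mask"].astype(np.uint8); ys,xs=np.where(m); print(nm,round(d["confidence"],2),m.sum(),xs.min(),xs.max(),ys.min(),ys.max())
    if abs(xs.mean()-257)>50: continue
    c=max(cv2.findContours(m,cv2.RETR_EXTERNAL,cv2.CHAIN_APPROX_NONE)[0],key=cv2.contourArea)[:,0]
    z=10 if nm=="rest" else 78
    print(cv2.minAreaRect(np.array([onplane(u,i,z)[:2] for u in c],np.float32)))
cv2.imwrite("pics/w5z.png",cv2.resize(im[90:290,140:380],(800,600),interpolation=cv2.INTER_CUBIC)[:,:,::-1]); st()
E
```

```text
cam in tool [  78.   -0. -170.] [-0.27  0.    0.96] tcp [526. 339. 260.]
scanner_mid 0.57 [551.  344.7  78.7] [257. 186.]
scanner_window 0.67 [590.4 351.5  38.1] [255. 205.]
rest_seat 0.96 [546.3 343.1  73.3] [257. 181.]
rest 0.57 [ 5.426e+02  3.404e+02 -3.000e-01] [256. 165.]
rest 0.26 [722.2 256.    2.2] [181. 258.]
rest 0.97 4739 226 290 113 213
((539.9680786132812, 342.2389831542969), (149.21363830566406, 91.64573669433594), 11.678755760192871)
scanner_mid 0.73 6204 0 110 74 215
scanner_mid 0.56 1492 245 272 153 211
((546.825927734375, 345.1248474121094), (75.22544860839844, 33.35959243774414), 12.679576873779297)
 t 23.12 tcp [526.4 338.5 260. ] F [-0.1  0.6 -1. ] grip 1.002 0.0
```

View pics/w5z.png

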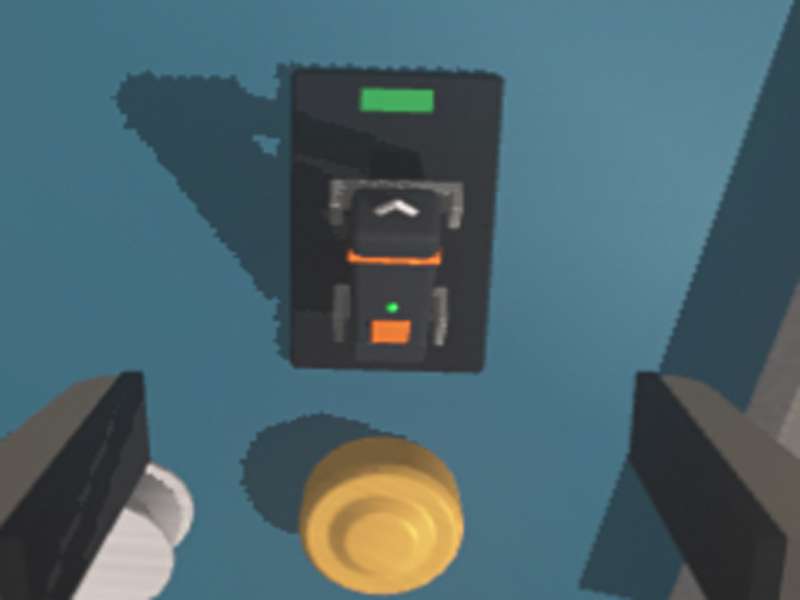

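The crop shows the scanner at about (395,270), with a chevron end at the top and the orange key at about (390,330). Which end is the nose matters, so I'll settle it in the fixed views before gripping.

```bash
python3 - <<'E'
from h import *
h=np.array([np.cos(.212),np.sin(.212),0]); S=np.array([549.5,344,78]); out=[]
for cam in("scene","side"):
    im,i=snap(cam); u=proj(S,i); x,y=int(u[0])-40,int(u[1])-40
    out.append(cv2.resize(im[y:y+80,x:x+80],(400,400),interpolation=cv2.INTER_CUBIC)); 
    for nm,X in(("tail",S-55*.7071*h+[0,0,39]),("nose",S+55*.7071*h-[0,0,39]),("tail-if-flipped",S+39*h+[0,0,39]),("nose-if-flipped",S-39*h-[0,0,39])): print(cam,nm,((proj(X,i)-[x,y])*5).round())
cv2.imwrite("pics/n.png",np.hstack(out)[:,:,::-1])
E
```

```text
scene tail [154. 144.]
scene nose [247. 264.]
scene tail-if-flipped [262. 171.]
scene nose-if-flipped [143. 237.]
side tail [251. 194.]
side nose [157. 212.]
side tail-if-flipped [140. 150.]
side nose-if-flipped [263. 256.]
```

View pics/n.png

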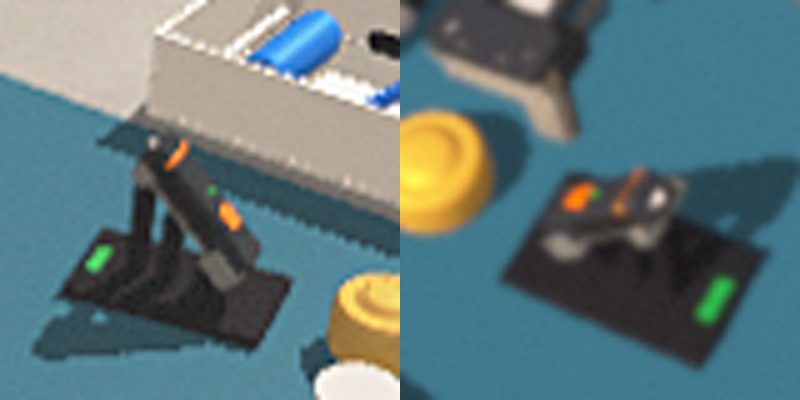

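The scene crop shows the raised chevron end at (154,144) and the low end at (247,264). These match the predicted tail and nose, so the nose points to +x. Now take the scanner.

```bash
cat >> h.py <<'E'
YR=0.207; MID=np.array([549.8,344.2]); G=[549.8,344.2,60.]
E
python3 - <<'E'
from h import *
r=list(downopt(YR+np.pi/2,[*MID,150]))
np.save("rg.npy",r)
robot.movep([*MID,170.],r)
robot.servo_line([*MID,100.],feed=100); robot.servo_line(G,feed=60); st("down")
grip(0.0,20); o=st("grip"); 
robot.servo_line([*MID,66.],feed=30); st("up6")
robot.servo_line([*MID,170.],feed=100); st("up")
for cam in("scene","side"):
    im,i=snap(cam)
    for n in("scanner_mid","scanner_window"):
        for d in viewer.pinpoint(n,cam):
            w=toworld(d["at"],i)
            if w[2]>80: print(cam,n,round(d["confidence"],2),w.round(1))
E
```

```text
down t 25.34 tcp [550.  344.4  60.1] F [0.8 0.7 0.1] grip 0.998 0.0
grip t 26.3 tcp [549.8 344.2  60. ] F [ 0.7 -0.8 -0.4] grip 0.323 20.0
up6 t 26.65 tcp [549.9 344.3  66.3] F [ 0.5  0.3 -0.6] grip 0.326 20.0
up t 27.84 tcp [549.3 343.9 169.1] F [-0.3  0.2 -1.4] grip 0.326 20.0
scene scanner_mid 0.61 [547.7 340.6 187.6]
scene scanner_window 0.49 [583.1 351.4 152.1]
side scanner_mid 0.45 [545.7 340.9 191.7]
side scanner_window 0.43 [585.4 347.9 147.8]
```

```bash
python3 - <<'E'
from h import *
r0=Rn.from_rotvec(np.load("rg.npy")); r=list((Rn.from_euler("z",TH-YR)*r0).as_rotvec())
L=np.array([577.,-20.5,18.]); beam=.7071*(HX-[0,0,1]); M=L-155*beam; P=[M[0],M[1],M[2]-18]
print(np.round(P,1))
robot.movep([P[0],P[1],P[2]+60],r); st(); robot.servo_line(P,feed=80); robot.hold(0.4); st()
ms=[];wn=[];lb=[]
for cam in("scene","side"):
    im,i=snap(cam)
    for n,a,ref in(("scanner_mid",ms,M),("scanner_window",wn,M+55*beam),("label",lb,L)):
        for d in viewer.pinpoint(n,cam):
            w=toworld(d["at"],i)
            if np.linalg.norm(w-ref)<25: a.append(w); print(cam,n,round(d["confidence"],2),w.round(1),(w-ref).round(1))
robot.hold(1.2); st("held")
E
```

```text
[469.7   2.  109.6]
 t 29.47 tcp [470.6   3.4 169.8] F [ 0.4 -0.4 -0.7] grip 0.321 20.0
 t 30.77 tcp [469.9   2.  109.8] F [ 0.7  0.1 -1.3] grip 0.325 20.0
scene scanner_mid 0.8 [471.7   2.  134.4] [2.  0.  6.8]
scene scanner_window 0.58 [503.7  -8.   93.2] [-4.1 -2.   4.5]
scene label 0.86 [575.6 -23.3  15. ] [-1.4 -2.8 -3. ]
scene label 0.6 [577.9 -12.    5.8] [  0.9   8.5 -12.2]
side scanner_mid 0.6 [468.7  -2.3 127.2] [-1.  -4.3 -0.4]
side scanner_window 0.69 [504.3  -3.7  86.7] [-3.5  2.3 -2. ]
side label 0.93 [578.2 -25.2  19.7] [ 1.2 -4.7  1.7]
held t 32.37 tcp [469.7   2.  109.6] F [-0.2  0.  -0.5] grip 0.329 20.0
```

```bash
python3 - <<'E'
from h import *
out=[]
for cam in("scene","side"):
    im,i=snap(cam); u=proj([525,-10,60],i); x,y=int(u[0])-40,int(u[1])-40
    out.append(cv2.resize(im[y:y+80,x:x+80],(400,400),interpolation=cv2.INTER_CUBIC))
    for nm,X in(("label",[577,-20.5,18]),("mid",[469.7,2,127.6]),("win",[507.8,-6,88.7]),("tail",[431.6,10,166.5])): print(cam,nm,((proj(X,i)-[x,y])*5).round())
im,i=snap("wrist"); print("wrist label",proj([577,-20.5,18],i),"win",proj([507.8,-6,88.7],i))
w=np.zeros((200,800,3),np.uint8); w[:,:267]=cv2.resize(im,(267,200))
w[:,280:680]=cv2.resize(im[150:300,106:406],(400,200))
cv2.imwrite("pics/q.png",np.vstack([np.hstack(out),w])[:,:,::-1]); st()
E
```

```text
scene label [260. 300.]
scene mid [143.  73.]
scene win [185. 154.]
scene tail [102.  -8.]
side label [154. 198.]
side mid [261. 190.]
side win [221. 193.]
side tail [305. 187.]
wrist label [255.7277987  288.69492009] win [255.37340431 265.27655997]
 t 32.52 tcp [469.7   2.  109.6] F [ 0.4 -0.1 -0.8] grip 0.329 20.0
```

View pics/q.png

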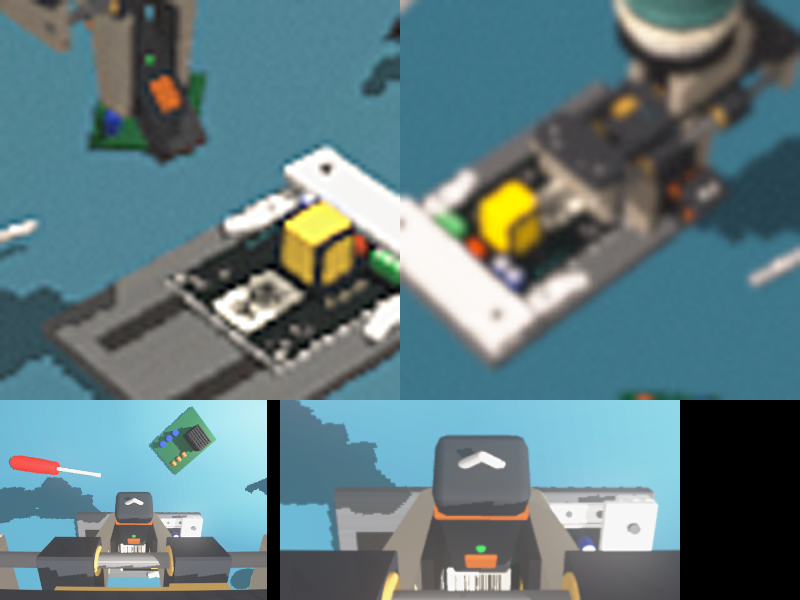

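The crops show the board still seated, with the label at (258,300) in the scene crop. The scanner nose is near (178,150) and the prediction was (185,154). Barcode lines show directly ahead of the key in the wrist view, so the aim is right. I'll add two short holds ±6 mm to cover any residual pitch error, then return the scanner.

```bash
python3 - <<'E'
from h import *
L=np.array([577.,-21.5,18.]); beam=.7071*(HX-[0,0,1]); M=L-155*beam-[0,0,18]
for s in(-6,6):
    robot.servo_line(list(M+s*HX),feed=20); robot.hold(1.7)
st("scanned")
r=list(np.load("rg.npy"))
robot.servo_line([M[0],M[1],170.],feed=120)
robot.movep([*MID,170.],r); robot.hold(.2); st("over rest")
robot.servo_line([*MID,90.],feed=100); st("90")
robot.servo_line([*MID,68.],feed=40); o=st("68")
if abs(np.array(o["contact_force"])).max()<8:
    robot.servo_line([*MID,60.5],feed=20); st("seat")
E
```

```text
scanned t 37.11 tcp [ 4.756e+02 -3.000e-01  1.096e+02] F [-0.7 -0.6 -1. ] grip 0.327 20.0
over rest t 39.29 tcp [550.5 342.6 170.3] F [ 0.3  0.4 -1.5] grip 0.324 20.0
90 t 40.24 tcp [550.2 344.6  90.6] F [-0.2  0.1 -1.2] grip 0.326 20.0
68 t 40.94 tcp [549.8 344.3  67.9] F [-0.4 -0.3 -1.3] grip 0.322 20.0
seat t 41.47 tcp [549.7 344.2  60.4] F [-0.   0.  -0.6] grip 0.325 20.0
```

```bash
python3 - <<'E'
from h import *
robot.servo_line(G,feed=20); robot.hold(.2); st("seat")
grip(1.0); robot.hold(.3); st("open")
robot.servo_line([*MID,180.],feed=120); 
im,i,o=look([553,345,60],.235+np.pi/2,260,"pics/w6.png",["scanner_mid","scanner_window","rest_seat"])
d=cv2.absdiff(im,cv2.imread("pics/w5.png")[:,:,::-1].copy()).max(2)[100:215,220:300]; print("changed px",(d>50).sum(),"of",d.size)
for cam in("scene","side"):
    im,i=snap(cam)
    for n in("scanner_mid","scanner_window","label","board_edge"):
        for e in viewer.pinpoint(n,cam):
            w=toworld(e["at"],i)
            if w[1]>-120: print(cam,n,round(e["confidence"],2),w.round(1))
st()
E
```

```text
seat t 41.92 tcp [549.8 344.2  60. ] F [-0.1 -0.3 -1.6] grip 0.326 20.0
open t 43.23 tcp [549.8 344.2  60. ] F [ 0.8  0.5 -0.3] grip 1.0 0.0
cam in tool [  77.    1. -170.] [-0.27 -0.    0.96] tcp [525. 338. 260.]
scanner_mid 0.74 [549.4 344.1  79.9] [257. 187.]
scanner_mid 0.7 [769.9  11.4   4.1] [ 29. 254.]
scanner_window 0.97 [590.4 351.7  38.5] [255. 207.]
rest_seat 0.64 [545.7 347.2  74.8] [260. 184.]
rest_seat 0.19 [767.4  10.5   4.3] [ 28. 253.]
changed px 619 of 9200
scene scanner_mid 0.69 [552.9 344.2  82.3]
scene scanner_window 0.56 [580.4 350.2  44.1]
scene label 0.61 [571.  -22.8  13.2]
scene board_edge 0.76 [598.1  79.2  15.2]
scene board_edge 0.28 [718.7 255.7   2.1]
side scanner_mid 0.57 [549.  341.5  78.9]
side scanner_mid 0.47 [587.9 353.7  36.7]
side scanner_window 0.6 [548.4 340.3  77. ]
side scanner_window 0.51 [582.9 352.6  38.4]
side label 0.6 [573.9 -25.   17.6]
side board_edge 0.85 [599.6  77.2   9.4]
side board_edge 0.39 [ 390.5 -117.1   -2.1]
 t 45.71 tcp [525.4 337.9 260.1] F [ 0.  -0.7 -0.2] grip 0.998 0.0
```

```bash
python3 - <<'E'
from h import *
robot.hold(.3); print(robot.job_done())
E
```

```text
the job is handed in; nothing more can be done
None
```

I handed the job in at about 46 s: the board is home under the lip and released, the scanner was held on the label (three steady holds) and is back in its rest; the hand-in call gave no pass/fail verdict.

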